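Try third gear in a re-welded shift gate

ROBOT

A 6-joint arm with a two-finger parallel gripper is mounted at the origin on a cart in front of the work surface, level with it; the furniture and walls round the work are solid. World frame = base frame: x ahead of the robot, y to its left, z up, the work surface at z = 0. Lengths are in m, angles in degrees, forces in N, time in s.
With the tool pointing down it reaches from about 0.35 to 0.875 m from the base axis. Payload 4.2 kg.
Tool frame: the origin (TCP) lies midway between the tips of the shut fingers; the grasp point (between the pads) lies 19 mm behind it; y points along the fingers, z is the direction in which the jaws open and shut, and the axes are right-handed (so a half turn about y gives the same grasp; the last joint's range is limited). The gripper opens to 87 mm and grips with 3 to 60 N. Pads are 19 mm wide; open, the fingers measure 117 mm over their backs; the gripper's body (75 mm by 190 mm) begins 51 mm behind the grasp point.
Start: joints at [78.816, 22.042, 0.453, 0, -68.411, -14.817], TCP at [0.274, 0.562, 0.223] pointing down, gripper open.
Joint ranges: [-179.83, 179.83], [-69.29, 118.12], [-61.27, 80.66], [-181.25, 117.63], [-171.15, -9.14], [-177.46, 177.46]. Speed limits (degrees/s): [159.86, 159.86, 180, 180, 180, 180].

INTERFACE

Orientations are given as [roll, pitch, yaw] about the fixed x, y, z axes, in that order (R = Rz(yaw) Ry(pitch) Rx(roll)).
In Python, from workcell import env gives the robot as it stands. The module is installed in compiled form; this text tells all that it offers. Calls block until the motion is done:
- env.goto(position, orientation): joint-space move of the TCP to a pose.
- env.move_straight(position, rotation=None, rate=0.15, force_limit=None): straight line of the TCP; rotation=None keeps the orientation; rate is the mean speed in m/s. With force_limit (N) it stops when the force on the tool has changed by that much, and returns True; else False.
- env.set_joints(angles): joint-space move.
- env.gripper_to(opening, grasp_force=None): opening from 0.0 (shut) to 1.0 (fully open); grasp_force is the grip in N (None keeps the last); returns when the fingers have stopped.
- env.dwell(seconds).
- env.inverse_kinematics(position, orientation): joint angles nearest the present ones, or None.
- env.read_state(): the state.
- env.grab_frame(name): name is "scene" or "side" or "wrist"; returns a dict with "image" (384x512x3 uint8, blue, green, red), "fx", "fy", "cx", "cy" (pixels), "position" and "orientation" of the camera in the world. Camera axes: x right, y up, looking along -z (the intrinsics and any distortion apply to the point x, -y, -z); pixel columns grow to the right and rows downward; lengths in m; the calibration is good to about 2 mm. The wrist camera is an equidistant fisheye: a pixel r from the principal point sees the ray r / f radians off the axis. A picture is of the moment at which its call begins. There is no depth.
A pose or a line that the arm cannot do raises env.Unreachable and nothing moves.
- env.close_job(): hands the job in, once; it reports no verdict.
Trained networks look in a picture, given as the dict that the camera call returned (one of the last four; its "shot" number tells which), for a name from the list of things; names that differ only in an ending like _2 or _b are one class to them, and where a whole thing is asked for, a point or a joint stands for the part that bears it (a point fixed in the world has none). Each returns a list of dicts, best first, with "score" (0 to 1); they miss things now and then, are a little off and sometimes report something else, mostly with a low value. They report only what shows in the picture. A call takes as long as a camera call.
- env.search_frame(picture, thing): "xyz" ([x, y, z] in m, in world coordinates, good to about 4 mm: the middle of the surface that is visible of it).
- env.trace(picture, thing): "mask" (384x512 bool, what is visible of it).
The state is a dict: "clock": time; "joint_positions": joint angles; "qvel": joint speeds; "joint_torque": joint torques, N m; "position": TCP position; "tool_rot": TCP orientation; "force": force on the tool from outside, world axes, zero at the start; "wrist_torque": the same for the moment, N m; "opening": opening from 0.0 (shut) to 1.0 (fully open).
Only numpy, scipy, OpenCV 4.12 (cv2) and the standard library are available. Lean on these libraries where they do the work, as an engineer would, in place of code of your own. Each camera call takes 0.05 s, during which the arm holds its last target. There are 200 camera calls.

TASK

The gate of this gear lever has just been welded and must be tried in third gear: push the lever's ball knob with your fingertips out of the slot on the left into neutral, across to the right, and then forward, away from the robot, fully home in the third slot. Only push the knob, never grip it between the fingers; leave the lever standing in third and the tools and parts around it where they lie.

Things in the scene. Friction and masses are not known exactly. Their poses are not given: they have to be found in the camera images.
- shift_tower: Shift tower, bolted to the table: dark base plate 172 x 130 x 12 mm, 92 x 80 mm box section, bright steel gate plate 104 x 92 mm on top. Origin: centre of the underside, on the table. Its x points forward (away from the robot, within 0.4 rad), y left, z up. The lever tilts both ways about a point 40 mm above the origin.
- gate (a point): Middle of the H-shaped opening, in the gate plate's upper face, 108 mm above the table (screw heads rise 5 mm more). Two fore-and-aft slots, 13 mm left and right of the middle, are joined half-way by a cross slot (neutral); all are 17 mm wide, inner corners rounded. First: left forward; second: left back; third: right forward; fourth: right back.
- knob (a point): Centre of the lever's black ball knob, 40 mm across, 42 mm tall, on a straight 12 mm stem, 150 mm from the tilt point: 177 to 190 mm above the table, about 30 mm left or right of the middle in the slots and 47 mm forward or back at their ends. The lever has stiff friction: it stays where it is left and takes about 2 to 4 N at the knob; its stem runs on the gate's edges.
- lever_across (a joint): Sideways tilt of the lever in rad: 0 upright, positive to the right (towards the tower's -y); about -0.2 in the left slots and +0.2 in the right slots, with 0.04 of play. It starts in the left slots.
- lever_forward (a joint): Fore-and-aft tilt of the lever in rad: 0 in neutral, positive forward (towards the tower's +x); about +0.32 at the forward end of a slot, -0.32 at the rear end. The lever can cross only within about 0.04 of 0. It starts anywhere in the left slots, in first, in second or between.
- hammer: Bystander: chipping hammer with a spring handle, 212 mm long, 26 mm high, lying loose on the table to the right of the tower. Origin: centre of its underside.
- hex_key: Bystander: bent hex key, 93 x 35 x 5 mm, lying loose in front of the tower on the left. Origin: centre of its underside.
- tube_offcut: Bystander: square tube offcut, 80 x 30 x 30 mm, lying loose in front of the tower on the right. Origin: centre of its underside.
- v_block: Bystander: steel V block, 50 x 50 x 30 mm, loose on the table to the left of the tower. Origin: centre of its underside.
- knob_far: The forward side of the ball knob (towards the tower's +x). Origin: the knob's centre.
- knob_near: The robot's side of the ball knob (-x of the tower). Origin: the knob's centre.
- knob_left: The left side of the ball knob (+y of the tower). Origin: the knob's centre.
- knob_right: The right side of the ball knob (-y of the tower). Origin: the knob's centre.

How it is judged (in metres and radians):
On the way:
1. the lever has been moved across to the right through neutral (value of joint lever_across above 0.14 rad and value of joint lever_forward between -0.1 and 0.1 rad), for 0.05 s.
At the end, for the whole second after the job is handed in: The lever stands still in the third slot, on the right (sideways tilt over 0.14) and home at its forward end (forward tilt over 0.28 of about 0.32), and the hammer, hex key, tube and V block lie within 15 mm of where they were (value of joint lever_forward above 0.28 rad and value of joint lever_across above 0.14 rad and velocity of joint lever_forward between -0.05 and 0.05 rad/s and velocity of joint lever_across between -0.05 and 0.05 rad/s and distance of each of hammer, hex_key, tube_offcut, v_block from where it was at the start of the episode below 0.015 m); the robot touches nothing.
It fails at once if the knob is gripped: squeezed from two opposite sides ((contact force between the fingers and knob_far above 1 N and contact force between the fingers and knob_near above 1 N) or (contact force between the fingers and knob_left above 1 N and contact force between the fingers and knob_right above 1 N)).
It fails at once if a tool or part lying around is moved or lifted (distance of any of hammer, hex_key, tube_offcut, v_block from where it was at the start of the episode above 0.015 m).
It also fails if it takes over 67 s, if anything falls off the work surface, if the arm or the gripper's body presses on something with over 40 N, if the wrist force passes 120 N, or if a joint passes its speed limit or range.

## Working session

There is one attempt and no reset: what is moved stays moved. The work goes in short steps, each a Python script; the robot and the scene stay as the last script left them, time stands still between calls to the robot, and variables do not carry over. Pictures are saved under pics/ and viewed, about 8 in all and at most 12, crops included, and the job is handed in when it is done.

```bash
mkdir -p pics; python3 - <<'E'
from workcell import env
import cv2,numpy as np
s=env.read_state();print(s['clock'],s['position'],s['tool_rot'],s['opening'])
ims=[]
for n in("scene","side"):
    p=env.grab_frame(n);ims.append(p['image']);print(n,p['fx'],p['fy'],p['cx'],p['cy'],p['position'],p['orientation'],p.keys())
    for t in("knob","shift_tower","hammer","hex_key","tube_offcut","v_block"):
        print(t,[(np.round(r['xyz'],3),round(r['score'],2)) for r in env.search_frame(p,t)[:2]])
    cv2.imwrite(f'pics/{n}0.png',p['image'])
cv2.imwrite('pics/both0.png',cv2.resize(np.vstack(ims),(512,768))[:, :]) 
print(env.read_state()['clock'])
E
```

```text
0.0 [0.27368916 0.56122531 0.22145572] [-8.98744393e+01  5.30772626e-03  1.53990437e+02] 0.9983581568373033
scene 457.15975395909106 457.15975395909106 253.5413018006318 193.80586561527787 [-0.03204508 -0.55566223  0.70026276] [ 53.55923422   0.34370461 -46.8543605 ] dict_keys(['image', 'fx', 'fy', 'cx', 'cy', 'position', 'orientation', 'shot'])
knob [(array([0.558, 0.012, 0.177]), 0.76)]
shift_tower [(array([ 0.511, -0.031,  0.058]), 0.75)]
hammer [(array([ 0.485, -0.193,  0.019]), 0.89)]
hex_key [(array([ 0.488, -0.19 ,  0.02 ]), 0.62)]
tube_offcut [(array([ 0.403, -0.094,  0.026]), 0.83)]
v_block [(array([0.524, 0.118, 0.022]), 0.67), (array([ 0.526, -0.008,  0.106]), 0.53)]
side 401.40338318085566 401.40338318085566 259.6991666890043 192.73958597176565 [ 0.13081663 -0.61833059  0.7055084 ] [ 50.43396938   0.53777238 -35.41421791] dict_keys(['image', 'fx', 'fy', 'cx', 'cy', 'position', 'orientation', 'shot'])
knob [(array([0.555, 0.006, 0.18 ]), 0.57)]
shift_tower [(array([ 0.526, -0.035,  0.057]), 0.56)]
hammer []
hex_key [(array([0.403, 0.013, 0.009]), 0.53)]
tube_offcut [(array([ 0.406, -0.095,  0.033]), 0.65)]
v_block [(array([0.52 , 0.132, 0.022]), 0.49)]
0.7
```

View pics/scene0.png

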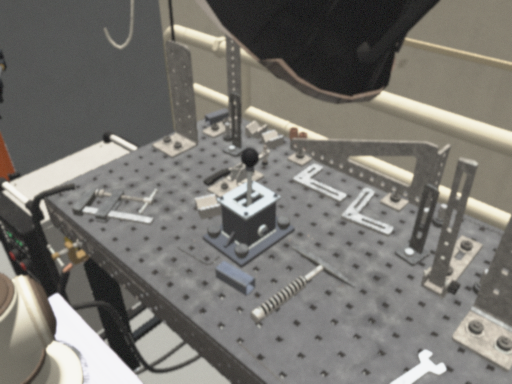

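View pics/side0.png

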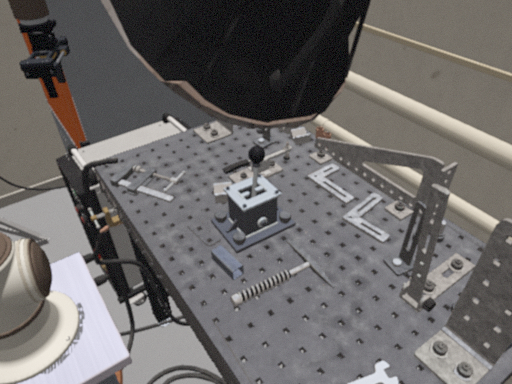

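The knob shows at about (250,156) in scene and (257,153) in side, with the gate plate below it. The lever looks left and forward (first). Next I triangulate the knob and get a wrist view from above.

```bash
cat > h.py <<'E'
from workcell import env
import cv2,numpy as np
from scipy.spatial.transform import Rotation as R
def ray(p,u,v):
    a,b=(u-p['cx'])/p['fx'],(v-p['cy'])/p['fy']
    if p.get('fish'):
        t=np.hypot(a,b); k=np.sin(t)/t if t>1e-9 else 1; d=np.array([a*k,-b*k,-np.cos(t)])
    else: d=np.array([a,-b,-1.])
    d=R.from_euler('xyz',p['orientation'],degrees=True).apply(d)
    return np.array(p['position']),d/np.linalg.norm(d)
def proj(p,X):
    d=R.from_euler('xyz',p['orientation'],degrees=True).inv().apply(np.array(X)-p['position'])
    x,y,z=d[0],-d[1],-d[2]
    if p.get('fish'):
        r=np.hypot(x,y);t=np.arctan2(r,z);return np.array([p['cx']+p['fx']*t*x/r,p['cy']+p['fy']*t*y/r])
    return np.array([p['cx']+p['fx']*x/z,p['cy']+p['fy']*y/z])
def tri(rs):
    A=sum(np.eye(3)-np.outer(d,d) for o,d in rs);b=sum((np.eye(3)-np.outer(d,d))@o for o,d in rs)
    X=np.linalg.solve(A,b);return X,[np.linalg.norm((np.eye(3)-np.outer(d,d))@(X-o))for o,d in rs]
def atz(r,z): o,d=r;return o+d*(z-o[2])/d[2]
def grab(n):
    p=env.grab_frame(n);p['fish']=n=='wrist';return p
def knobpix(p):
    for r in env.trace(p,'knob')[:3]:
        m=r['mask'].astype(np.uint8);ys,xs=np.nonzero(m)
        print('mask',round(r['score'],2),xs.min(),xs.max(),ys.min(),ys.max(),xs.mean(),ys.mean(),m.sum())
E
python3 - <<'E'
from h import *
for n in("scene","side"): knobpix(grab(n))
for yaw in(180,0,90,-90):
    q=env.inverse_kinematics([.45,0,.42],[-90,0,yaw]);print(yaw,None if q is None else np.round(q))
env.goto([.45,0.0,.42],[-90,0,154.]); env.goto([.45,0.0,.42],[-90,0,90])
p=grab('wrist');print(p['position'],p['orientation'],p['fx'],p['cx'],p['cy']);knobpix(p)
cv2.imwrite('pics/w1.png',p['image']);print(env.read_state()['clock'],np.round(env.read_state()['joint_positions']))
p=grab('scene');knobpix(p)
cv2.imwrite('pics/s1.png',cv2.resize(p['image'][130:260,170:340],(800,612))[:600])
np.save('w1.npy',p,allow_pickle=True)
E
```

```text
mask 0.84 241 258 147 205 249.28627450980392 167.77450980392157 510
mask 0.88 248 264 145 197 255.37882352941176 163.97882352941176 425
180 [ 21.  -0.   0.   0. -90.  69.]
0 [  21.   -0.    0.   -0.  -90. -111.]
90 [ 21.  -0.   0.   0. -90. -21.]
-90 [ 21.  -0.   0.   0. -90. 159.]
[ 0.45057415 -0.07100614  0.58221897] [-1.52110813e+01 -8.08195821e-02 -1.79972192e+02] 297.3186396354542 253.03526167988792 196.32975363721556
mask 0.55 156 206 153 198 175.94379391100702 179.57494145199064 854
4.2583 [ 21.  -0.   0.  -0. -90. -21.]
mask 0.68 241 258 148 205 249.31086142322098 168.66104868913857 534
```

View pics/w1.png

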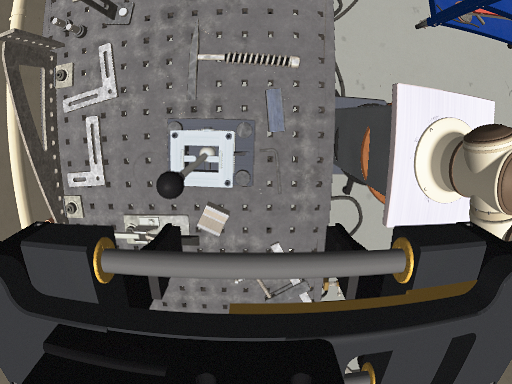

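View pics/s1.png

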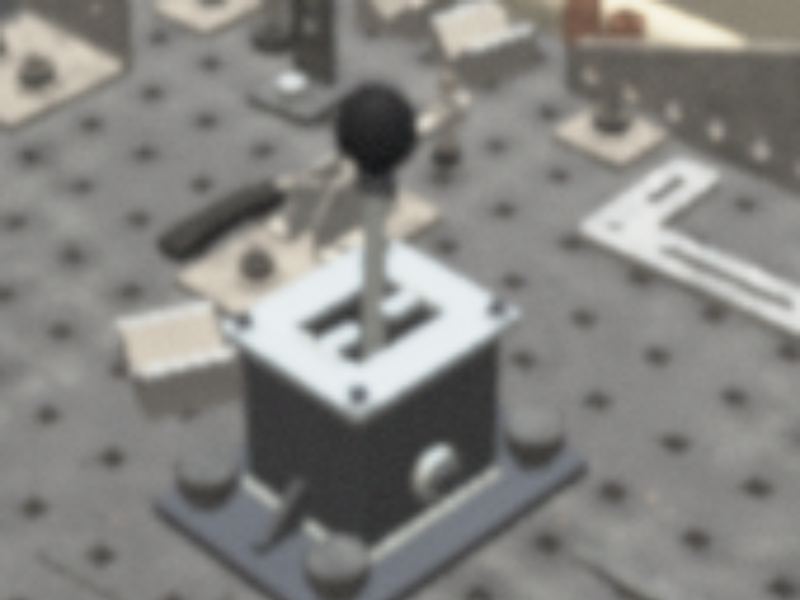

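Wrist view: the gate plate spans about (168..237, 130..188) and the knob is at (170,186). In the scene crop the knob centre is at full-frame pixel (249.9,157.8). The lever is in first, forward-left.

```bash
python3 - <<'E'
from h import *
w=grab('wrist');s=grab('scene');d=grab('side')
def ball(p,c,rmax):
    g=p['image'].max(2).astype(np.uint8);x,y=map(int,c);h=rmax+8
    m=np.zeros_like(g);m[y-h:y+h,x-h:x+h]=(g[y-h:y+h,x-h:x+h]<55)
    m=cv2.morphologyEx(m,cv2.MORPH_OPEN,np.ones((5,5),np.uint8))
    n,l,st,ce=cv2.connectedComponentsWithStats(m)
    i=1+np.argmax(st[1:,4]);print('ball',ce[i],st[i]);
    cs,_=cv2.findContours((l==i).astype(np.uint8),0,2);e=cv2.minEnclosingCircle(max(cs,key=len));print(e);return e[0]
c=[ball(w,(170,186),15),ball(s,(250,158),9),ball(d,(257,153),9)]
rs=[ray(p,*q)for p,q in zip((w,s,d),c)]
print('knob',tri(rs),'w+s',tri(rs[:2])[0])
g=w['image'].min(2);m=np.zeros_like(g);m[122:196,160:246]=(g[122:196,160:246]>165)
n,l,st,ce=cv2.connectedComponentsWithStats(m);i=1+np.argmax(st[1:,4]);print(st[i])
cs,_=cv2.findContours((l==i).astype(np.uint8),0,2)
P=np.array([atz(ray(w,*q[0]),.108)[:2] for q in max(cs,key=len)]).astype(np.float32)
r=cv2.minAreaRect(P);print('plate',r,cv2.boxPoints(r))
print(env.read_state()['clock'])
v=cv2.resize(w['image'][110:210,140:270],None,fx=6,fy=6,interpolation=2);cv2.imwrite('pics/w2.png',v)
E
```

```text
ball [170.26565144 184.3891709 ] [157 172  27  27 591]
((170.2763214111328, 183.36842346191406), 15.00716495513916)
ball [249.34146341 159.44512195] [242 154  15  14 164]
((249.32081604003906, 158.9913330078125), 8.33825969696045)
ball [256.13259669 155.40883978] [249 149  15  15 181]
((256.5, 155.34616088867188), 8.416241645812988)
knob (array([0.56774481, 0.02006753, 0.17903246]), [np.float64(0.0008941516291760569), np.float64(0.0022670828427468395), np.float64(0.0014850554229827444)]) w+s [0.56671041 0.02010248 0.179703  ]
[ 170  129   65   59 2520]
plate ((0.5334205627441406, -0.006866190582513809), (0.09438753873109818, 0.10651733726263046), 87.53770446777344) [[ 0.47818354 -0.05172829]
 [ 0.58460253 -0.05630448]
 [ 0.5886576   0.03799591]
 [ 0.4822386   0.0425721 ]]
4.5083
```

View pics/w2.png

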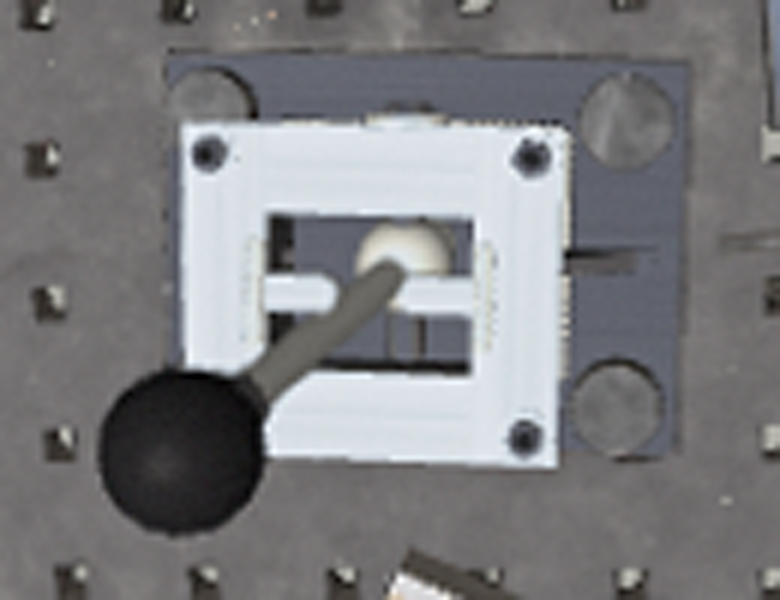

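The plate measures 106.5 x 94.4 mm (given: 104 x 92). Gate centre is about (0.533,-0.007) and yaw about -2°. The knob is about 34 mm forward and 28 mm left, at z≈0.18, which matches first gear. Next: shut the fingers, go down on the far side and pull the lever back to neutral.

```bash
cat >> h.py <<'E'
YAW=-2.3;G=np.array([.533,-.007]);ROT=[-90,0,90+YAW]
c,s_=np.cos(np.radians(YAW)),np.sin(np.radians(YAW))
def T(x,y,z): return [G[0]+c*x-s_*y,G[1]+s_*x+c*y,z]
def inv(X): d=np.array(X[:2])-G;return np.round([c*d[0]+s_*d[1],-s_*d[0]+c*d[1],X[2]],4)
def st(t=''):
    s=env.read_state();print(t,round(s['clock'],2),'tower',inv(s['position']),'F',np.round(s['force'],1))
def blob(p,X,thr=55):
    x,y=map(int,proj(p,X));g=p['image'].max(2);h=26 if p['fish'] else 17
    m=np.zeros_like(g);m[y-h:y+h,x-h:x+h]=g[y-h:y+h,x-h:x+h]<thr
    m=cv2.morphologyEx(m,cv2.MORPH_OPEN,np.ones((7,7),np.uint8));n,l,st,ce=cv2.connectedComponentsWithStats(m)
    for i in range(1,n):print(' blob',np.round(ce[i],1),st[i])
    return ce[1+np.argmax(st[1:,4])] if n>1 else None
E
python3 - <<'E'
from h import *
print(inv([.5677,.0201,.179]),inv(atz(ray(grab('wrist'),201.7,158.8),.108)))
env.gripper_to(0.0)
env.goto(T(.105,.029,.30),ROT);st()
print(env.move_straight(T(.105,.029,.168),rate=.1,force_limit=5));st('down')
print(env.move_straight(T(.060,.029,.168),rate=.06,force_limit=15));st()
print(env.move_straight(T(.035,.029,.168),rate=.04,force_limit=15));st('end')
p=grab('scene');q=grab('side');w=grab('wrist');X=T(0,.03,.187)
for a in(p,q,w):print(proj(a,X),blob(a,X))
v=np.hstack([cv2.resize(a['image'][120:270,170:340] if a is not w else a['image'][60:240,120:324],(400,353)) for a in(p,w)])
cv2.imwrite('pics/n1.png',v)
E
```

```text
[0.0336 0.0285 0.179 ] [1.00e-04 1.50e-03 1.08e-01]
 6.98 tower [0.105  0.0288 0.3014] F [-0.7  0.5  1.2]
False
down 8.45 tower [0.1055 0.0291 0.1688] F [-0.4 -0.1  0.3]
False
 9.35 tower [0.0606 0.029  0.1685] F [ 1.2 -0.2  2. ]
False
end 10.12 tower [0.0341 0.0289 0.1674] F [0.9 0.  0.9]
 blob [244.8 157.7] [232 145  23  25 372]
[238.29479492 161.57255978] [244.77150538 157.66666667]
 blob [229.  143.5] [226 139   7  10  70]
 blob [249.9 155. ] [239 143  21  23 327]
[243.00212583 156.79937484] [249.85932722 155.        ]
 blob [315.2 240.7] [ 290  230   52   23 1165]
[316.65254544 256.02487156] [315.22060086 240.70729614]
```

View pics/n1.png

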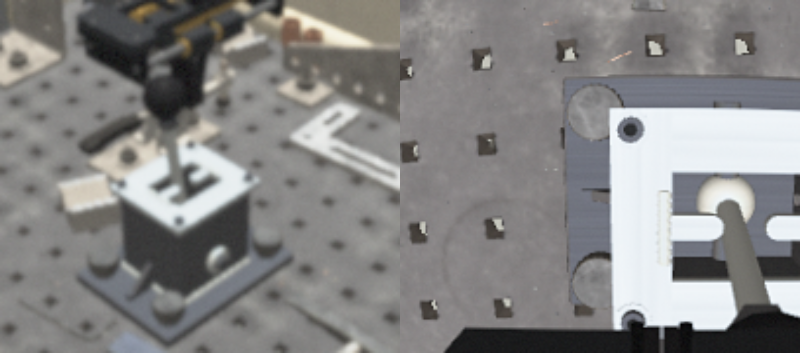

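```bash
python3 - <<'E'
from h import *
w=grab('wrist')
g=w['image'].astype(int)
for row in(205,212,218):
    print(row,[int(v) for v in g[row,285:320].max(1)])
for fx in(-.01,0,.01):
    B=np.array(T(0,0,.04));K=np.array(T(fx,.03,.187))
    print(fx,[np.round(proj(w,B+(K-B)*t),1) for t in(0.4,.55,.65,.75,.85,1)])
E
```

```text
205 [247, 248, 250, 229, 140, 108, 113, 116, 116, 116, 115, 116, 115, 114, 113, 111, 109, 105, 103, 101, 97, 182, 254, 248, 247, 247, 247, 247, 247, 247, 247, 247, 247, 247, 247]
212 [247, 247, 246, 248, 254, 186, 109, 111, 115, 117, 118, 116, 117, 114, 115, 114, 112, 111, 109, 108, 105, 103, 107, 187, 255, 249, 247, 248, 247, 247, 246, 247, 246, 246, 247]
218 [245, 245, 245, 245, 246, 251, 199, 115, 76, 56, 53, 51, 55, 53, 54, 53, 55, 52, 54, 55, 49, 51, 47, 44, 46, 44, 39, 38, 30, 148, 234, 251, 254, 251, 248]
-0.01 [array([300.6, 186.3]), array([307. , 199.1]), array([311.9, 209. ]), array([317.4, 220.2]), array([323.6, 232.9]), array([334.4, 255.4])]
0 [array([295.7, 186.3]), array([299.7, 199.1]), array([302.8, 209. ]), array([306.2, 220.3]), array([310.1, 233.2]), array([316.8, 256. ])]
0.01 [array([290.8, 186.3]), array([292.3, 199.1]), array([293.5, 209.1]), array([294.8, 220.4]), array([296.2, 233.4]), array([298.7, 256.5])]
```

The stem is about 4–5 mm forward of neutral by the wrist view, so I pull it 4.5 mm more and check against the tongue gap midpoint (full-frame about (295,176)).

```bash
python3 - <<'E'
from h import *
print(proj(grab('wrist'),T(0,0,.108)))
print(env.move_straight(T(.0305,.029,.168),rate=.04,force_limit=15));st('end')
w=grab('wrist')
for row in(205,212):
    e=np.where(w['image'][row,270:330].max(1)<180)[0]+270
    out=[]
    for fx in np.arange(-.012,.0121,.001):
        B=np.array(T(0,0,.04));K=np.array(T(fx,.03,.187));L=np.array([proj(w,B+(K-B)*t) for t in np.linspace(.4,.8,60)])
        out.append(np.interp(row,L[:,1],L[:,0]))
    print(row,e.min(),e.max(),'fx',np.interp(-e.mean(),-np.array(out),np.arange(-.012,.0121,.001)))
print(proj(w,T(0,0,.108)));
cv2.imwrite('pics/n2.png',cv2.resize(w['image'][110:240,220:380],None,fx=4.5,fy=4.5,interpolation=2))
E
```

```text
[297.96524567 173.77206943]
False
end 10.63 tower [0.0302 0.0289 0.1679] F [ 0.7  1.3 -0. ]
205 286 303 fx 0.00163909543952311
212 288 305 fx 0.0012943626096214096
[292.63866624 173.4287183 ]
```

View pics/n2.png

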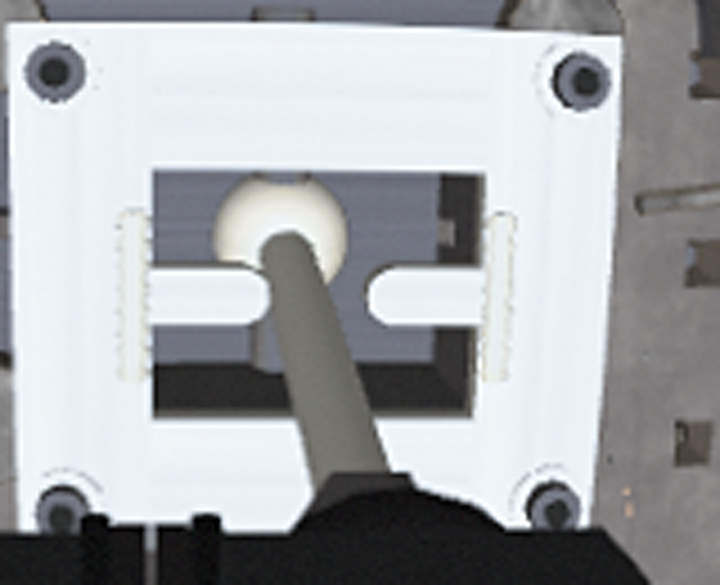

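```bash
python3 - <<'E'
from h import *
w=grab('wrist');f=lambda u,v:(220+u/4.5-.4,110+v/4.5-.4)
for n,z,pts in(('open',.108,[(152,170),(485,172),(153,417),(471,417)]),('tongue',.108,[(270,295),(367,295)]),('screw',.113,[(55,70),(582,80),(63,515),(553,510)]),('plateT',.108,[(7,22),(622,36)]),('stem@gate',.108,[(285,370),(368,370)]),('stem row395',.112,[(292,395),(374,395)]),('ball',.04,[(281,236)])):
    A=np.array([inv(atz(ray(w,*f(*q)),z)) for q in pts]);print(n,A[:,:2].tolist(),'mean',A.mean(0))
E
```

```text
open [[0.0301, -0.0198], [-0.0265, -0.0202], [0.0299, 0.0229], [-0.0262, 0.0231]] mean [0.001825 0.0015   0.108   ]
tongue [[0.0101, 0.0014], [-0.0066, 0.0013]] mean [0.00175 0.00135 0.108  ]
screw [[0.0457, -0.0368], [-0.0416, -0.0368], [0.0455, 0.0391], [-0.0415, 0.039]] mean [0.002025 0.001125 0.113   ]
plateT [[0.0539, -0.0448], [-0.0504, -0.0446]] mean [ 0.00175 -0.0447   0.108  ]
stem@gate [[0.0072, 0.0145], [-0.0073, 0.0145]] mean [-5.00e-05  1.45e-02  1.08e-01]
stem row395 [[0.0063, 0.0179], [-0.0078, 0.0179]] mean [-0.00075  0.0179   0.112  ]
ball [[0.0016, 0.0015]] mean [0.0016 0.0015 0.04  ]
```

Refined: the gate centre is 1.8/1.4 mm off my first estimate and the yaw is good. The stem sits about 1.9 mm behind the cross-slot centre at the gate, within its 2.5 mm clearance. Next I push across from the left, with a force limit.

```bash
sed -i 's/^YAW=.*;ROT/YAW=-2.3;G=np.array([.533+.0018,-.007+.0014]);ROT/' h.py; python3 - <<'E'
from h import *
env.move_straight(T(.055,.0275,.168),rate=.08)
env.move_straight(T(.055,.0275,.25),rate=.15)
env.move_straight(T(-.003,.088,.25),rate=.15)
print(env.move_straight(T(-.003,.088,.168),rate=.12,force_limit=6));st('down')
for y in(.06,.04,.02,.01,.003,-.001):
    r=env.move_straight(T(-.003,y,.168),rate=.05,force_limit=12);st(f'{y} {r}')
    if r:break
w=grab('wrist');p=grab('scene')
v=np.hstack([cv2.resize(p['image'][120:270,170:340],(400,353)),cv2.resize(w['image'][60:240,180:384],(400,353))])
cv2.imwrite('pics/n3.png',v)
E
```

```text
False
down 13.45 tower [-0.0023  0.088   0.1686] F [ 0.2 -0.5  0.6]
0.06 False 14.16 tower [-0.0029  0.0598  0.168 ] F [0.2 0.2 0.7]
0.04 False 14.71 tower [-0.0029  0.0396  0.1681] F [0.8 0.6 0.6]
0.02 False 15.26 tower [-0.0036  0.0193  0.1676] F [-0.4  0.9 -0. ]
0.01 False 15.61 tower [-0.0035  0.0094  0.1677] F [-0.2 -0.1  0.5]
0.003 False 15.9 tower [-0.0033  0.0025  0.1678] F [ 0.2 -0.1 -1.2]
-0.001 False 16.15 tower [-0.0031 -0.0013  0.1679] F [ 0.9 -0.1  0.2]
```

View pics/n3.png

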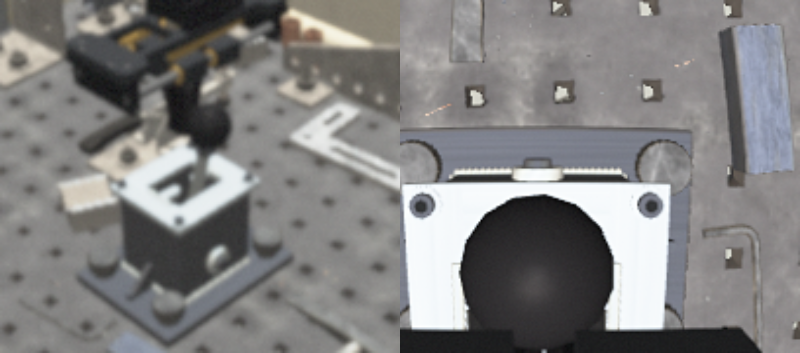

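The knob has crossed. It is at scene (258.8,173) and wrist (250,198). I check the value and press gently to the slot wall.

```bash
python3 - <<'E'
from h import *
w=grab('wrist');p=grab('scene')
print(inv(atz(ray(w,250,197.8),.187)),inv(atz(ray(p,258.8,173),.187)))
print(proj(p,T(0,-.03,.187)))
r=env.move_straight(T(-.003,-.005,.168),rate=.03,force_limit=8);st(r)
w=grab('wrist');b=blob(w,T(-.003,-.035,.187));print(inv(atz(ray(w,*b),.187)))
env.dwell(.1)
# back off and look
env.move_straight(T(-.003,.03,.168),rate=.12)
w=grab('wrist')
cv2.imwrite('pics/n4.png',cv2.resize(w['image'][60:240,160:400],None,fx=3,fy=3))
b=blob(w,T(-.003,-.03,.187));print(inv(atz(ray(w,*b),.187)))
E
```

```text
[-0.0013 -0.0327  0.187 ] [-0.0018 -0.0321  0.187 ]
[258.70798469 172.2397686 ]
False 16.63 tower [-0.0029 -0.0044  0.1679] F [ 0.6  4.9 -1.5]
 blob [257. 192.] [ 227  173   52   52 1709]
 blob [230.5 221. ] [227 218   8   7  56]
[-0.0047 -0.039   0.187 ]
 blob [253.3 142. ] [ 227  115   52   52 2194]
[-0.003  -0.0296  0.187 ]
```

View pics/n4.png

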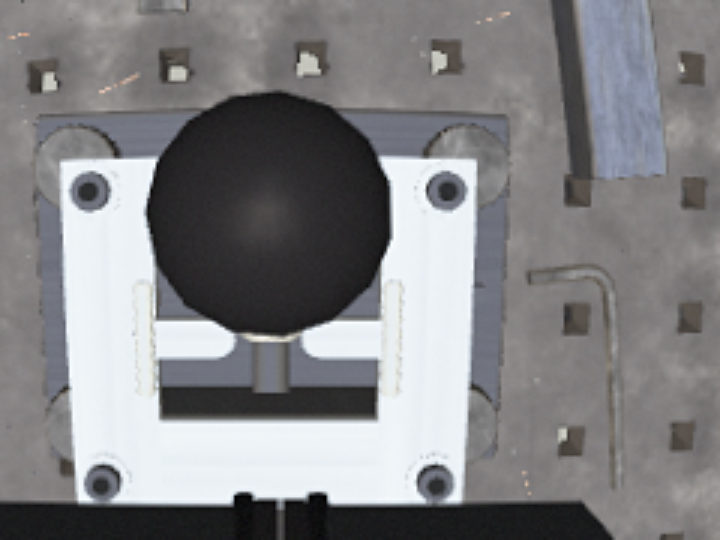

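The knob is in the right slot against its wall, at y≈-0.03 and near neutral. Next I go round to the near side and push forward until the end stop.

```bash
python3 - <<'E'
from h import *
env.move_straight(T(-.003,.03,.25),rate=.15)
env.move_straight(T(-.08,-.031,.25),rate=.15)
print(env.move_straight(T(-.08,-.031,.160),rate=.12,force_limit=6));st('down')
for x in(-.04,-.02,0,.008,.012,.015,.018,.021):
    r=env.move_straight(T(x,-.031,.160),rate=.05,force_limit=14);st(f'{x} {r}')
    if r or (x>.01 and np.linalg.norm(env.read_state()['force'][:2])>10):break
w=grab('wrist');p=grab('scene')
print(proj(p,T(.047,-.03,.177)))
v=np.hstack([cv2.resize(p['image'][120:270,170:340],(400,353)),cv2.resize(w['image'][60:240,180:384],(400,353))])
cv2.imwrite('pics/n5.png',v)
E
```

```text
False
down 19.68 tower [-0.0793 -0.0308  0.1605] F [0.3 0.3 0.4]
-0.04 False 20.63 tower [-0.0403 -0.031   0.1599] F [0.1 0.5 0.3]
-0.02 False 21.18 tower [-0.0195 -0.0308  0.1597] F [0.4 0.1 1. ]
0 False 21.73 tower [ 0.0008 -0.031   0.1599] F [ 0.2 -0.6  0.3]
0.008 False 22.04 tower [ 0.0087 -0.0311  0.1601] F [ 0.2  1.  -1.3]
0.012 False 22.29 tower [ 0.0124 -0.031   0.1601] F [-0.4  0.6 -0.2]
0.015 False 22.54 tower [ 0.0151 -0.031   0.1599] F [-1.6 -0.6 -2.3]
0.018 False 22.79 tower [ 0.0167 -0.031   0.1596] F [-5.   1.3 -0.2]
0.021 False 23.04 tower [ 0.0176 -0.0311  0.1594] F [-10.4   3.2   3.5]
[274.5885509  167.36932241]
```

View pics/n5.png

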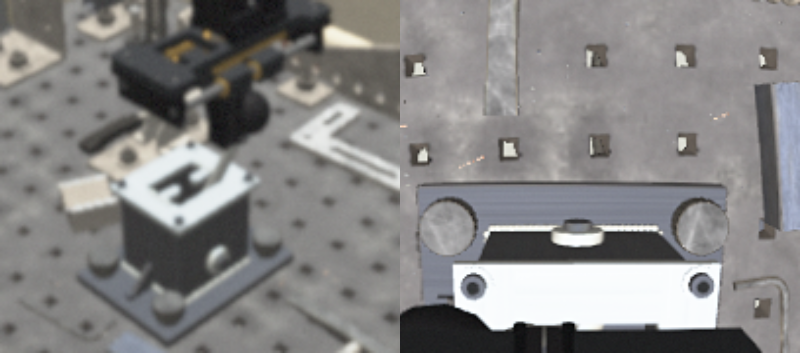

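Force built to 10 N at the end stop. The scene view shows the knob at about (274,167), where third predicts (274.6,167.4). Next: retreat and verify.

```bash
python3 - <<'E'
from h import *
env.move_straight(T(-.07,-.031,.165),rate=.12)
env.move_straight(T(-.07,-.031,.30),rate=.15)
env.goto([.40,0.05,.42],[-90,0,90+YAW]);env.dwell(.3);st()
w=grab('wrist');p=grab('scene');q=grab('side');X=T(.047,-.03,.177)
c=[]
for a in(w,p,q):c.append(blob(a,X));print(proj(a,X),c[-1])
for k in((0,1,2),(0,1)):
    X3,e=tri([ray((w,p,q)[i],*c[i]) for i in k]);d=inv(X3);print('knob',d,np.round(e,4),'fwd',np.arctan2(d[0],d[2]-.04),'across',np.arctan2(-d[1],d[2]-.04))
for t in("hammer","hex_key","tube_offcut","v_block"):
    for a in(p,w): print(t,[(np.round(r['xyz'],3),round(r['score'],2)) for r in env.search_frame(a,t)[:1]])
x,y=map(int,proj(w,T(0,0,.108)));cv2.imwrite('pics/n6.png',cv2.resize(w['image'][y-70:y+70,x-90:x+90],None,fx=4,fy=4))
E
```

```text
26.08 tower [-0.1367  0.0497  0.4188] F [ 0.5 -0.1 -1. ]
 blob [123.9 114.6] [111 102  26  26 543]
[123.94232147 117.06648071] [123.86003683 114.5801105 ]
 blob [274.9 169.7] [268 165  15  11 155]
[274.5885509  167.36932241] [274.86451613 169.72258065]
 blob [276.9 168.1] [270 163  15  12 166]
[275.21958579 165.8889027 ] [276.86746988 168.13253012]
knob [ 0.0482 -0.0329  0.1722] [0.0012 0.0023 0.0011] fwd 0.34962103373740394 across 0.24391047766879767
knob [ 0.0471 -0.0329  0.1732] [0.0017 0.0017] fwd 0.33988154253672315 across 0.24215031641734736
hammer [(array([ 0.487, -0.192,  0.022]), 0.56)]
hammer [(array([ 0.5  , -0.185,  0.017]), 0.71)]
hex_key [(array([0.408, 0.015, 0.004]), 0.67)]
hex_key [(array([ 0.562, -0.032,  0.18 ]), 0.19)]
tube_offcut [(array([ 0.399, -0.093,  0.028]), 0.76)]
tube_offcut [(array([ 0.407, -0.082,  0.028]), 0.56)]
v_block [(array([0.524, 0.122, 0.024]), 0.9)]
v_block [(array([0.531, 0.128, 0.026]), 0.95)]
```

View pics/n6.png

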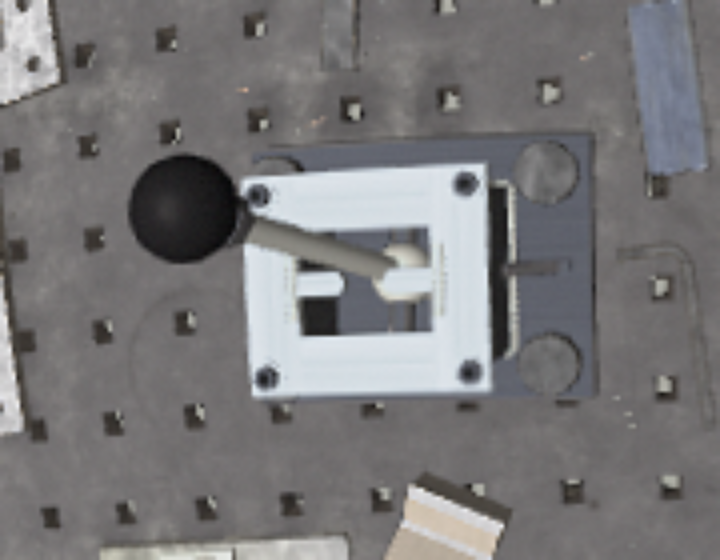

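The stem lies in the right-forward slot at its end. The knob is 47 mm forward and 33 mm right, and the parts haven't moved. I'm handing the job in.

```bash
python3 -c "
from workcell import env
print(env.close_job())"
```

```text
the job is handed in; nothing more can be done
None
```

The lever stands in third and I handed the job in at about 26 s of the 67 s allowed; no verdict is reported. I pushed the knob with shut fingertips only: back from first to neutral, across to the right, then forward until the end stop pushed back with about 10 N.

- **Lever:** After I withdrew, the last triangulation put the knob about 47 mm forward and 33 mm right of the gate middle. That gives a forward tilt of about 0.34 rad and a sideways tilt of about 0.24 rad. The last picture shows the stem at the end of the right-forward slot.
- **Parts around it:** In the scene camera, the hammer, tube and V block were found within about 4 mm of their first positions. The hex key was within about 8 mm, comparing the side camera before with the scene camera after.

**Checks that disagreed:**
- **Knob height:** it came out at 172–173 mm, about 4 mm below the given range. The knob outlines were biased by shading, so the tilts read slightly high.
- **Hex key:** in the first scene view the network placed it on the hammer. In the last wrist view it gave a false hit on the knob, with a low score of 0.19.
- **Neutral:** the first pull left the lever 4–5 mm short of neutral, and I corrected it before crossing.
- **Gate centre:** my first estimate was about 2 mm off, and I corrected it before crossing.

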